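Open the wide push-to-open bolt box

ROBOT

A 6-joint arm with a two-finger parallel gripper is mounted at the origin on the work surface. World frame = base frame: x ahead of the robot, y to its left, z up, the work surface at z = 0. Lengths are in m, angles in rad, forces in N, time in s.
With the tool pointing down it reaches from about 0.35 to 0.875 m from the base axis. Payload 4.2 kg.
Tool frame: the origin (TCP) lies at the very end of the fingers, on their centre line; the grasp point (between the pads) lies 19 mm behind it (grasp_offset is the distance from the TCP to the grasp point, in m); z points along the fingers, y is the direction in which the jaws open and shut (so a half turn about z gives the same grasp; the last joint's range is limited). The gripper opens to 85 mm and grips with 20 to 120 N. Pads are 22 mm wide; open, the fingers measure 114 mm over their backs; the gripper's body (76 mm by 85 mm) begins 54 mm behind the grasp point. The pads swing forward as they close: fully open they stand 13 mm farther back than shut.
Start: joints at [-1.03, 0.385, 0.008, 0, -1.194, -0.259], TCP at [0.174, -0.6, 0.231] pointing down, gripper open.
Joint ranges: [-3.14, 3.14], [-1.21, 2.06], [-1.07, 1.41], [-3.16, 2.05], [-2.99, -0.16], [-3.1, 3.1]. Speed limits (rad/s): [2.79, 2.79, 3.14, 3.14, 3.14, 3.14].

INTERFACE

Orientations are given as a 3x3 rotation matrix whose columns are the frame's x, y, z axes.
In Python, from workcell import * gives the robot as it stands. Calls block until the motion is done:
- move_ptp(position, orientation): joint-space move of the TCP to a pose.
- movel(position, rate=0.15, ori=None): straight line of the TCP; ori=None keeps the orientation; rate is the mean speed in m/s.
- movej(angles): joint-space move.
- command_gripper(opening, newtons=None): finger opening in m; newtons is the grip in N (None keeps the last); returns when the fingers have stopped.
- wait(seconds).
- solve_ik(position, orientation): joint angles nearest the present ones, or None.
- read_camera(name): name is "side" or "top" or "wrist"; returns the picture (480x640x3 uint8, red, green, blue); there is no depth.
- calibration(name): a dict with "fx", "fy", "cx", "cy" (pixels), "k1" (the pictures are not rectified: a ray, as slopes to the right and down, at radius r is drawn at 1 + k1 r^2 times it, then the intrinsics apply), "R" (3x3) and "t" (3): a world point X has camera coordinates R X + t. Camera axes: x right, y down, z forward; pixel columns grow to the right and rows downward; lengths in m; the calibration is good to about 2 mm. A picture is of the moment at which its call begins: read the wrist's pose just before it. calibration takes no time and is no camera call; for the wrist camera it gives the pose at the moment of the call.
A pose or a line that the arm cannot do raises MotionError and nothing moves.
- hand_in(): hands the job in, once; it reports no verdict.
Readings, each from a call of its own:
- current_time_s(): time.
- current_q(): joint angles.
- current_dq(): joint speeds.
- current_effort(): joint torques, N m.
- current_tool_pos(): TCP position.
- current_tool_rot(): TCP orientation.
- current_force(): force on the tool from outside, world axes, zero at the start.
- current_moment(): the same for the moment, N m.
- current_width(): finger opening in m.
Only numpy, scipy, OpenCV 4.12 (cv2) and the standard library are available. Lean on these libraries where they do the work, as an engineer would, in place of code of your own. Each camera call takes 0.05 s, during which the arm holds its last target. There are 200 camera calls.

TASK

Open the wider of the two blue bolt boxes on the bench: its lid has no handle, so push the lid down near its free edge until the spring catch lets go and it pops up ajar, then swing it all the way back until it stays open by itself. Leave the narrow box shut.

Things in the scene. Friction and masses are not known exactly. Their poses are not given: they have to be found in the camera images.
- wide_lid (a joint): Angle (rad) of the WIDE box's lid: 0 shut, flush; negative pushed in; positive swung up and away from the robot. Pushed near the free edge (2 to 5 N) that edge sinks 10 mm (-0.07) to a firm stop; let go, a spring lifter raises it within 1 s to about 0.5, where it rests. Beyond that it swings freely: let go before upright it drops back on the lifter, past upright it falls to its stop at 1.9 and stays.
- wide_edge (a point): Middle of the free front edge (robot side) of the wide lid, on its upper face; moves with the lid; shut: 100 mm above the bench, level with the box rim; ajar: about 70 mm higher. The lid is a grey metal plate without handle, 146 mm deep, 186 wide, 6 thick, about 0.25 kg, set in the mouth of the box.
- wide_hinge (a point): Middle of the wide lid's hinge line, at its back edge (away from the robot), in mid-thickness, 97 mm above the bench, 146 mm from the free edge. The wide box is fixed, of blue steel, open-topped, 160 mm deep, 200 wide, 100 tall, walls 4, turned up to 0.35 rad either way, left, middle or right on the bench.
- narrow_lid (a joint): Angle (rad) of the lid of the NARROW box, a bystander at another of the three places (the last holds a round cast-iron bearing housing): same kind, colour, depth, height, catch and lid, but 125 mm wide (lid 111 mm). 0 = shut. It too pops open if pushed.

How it is judged:
By the outcome, as a careful person would: the job done as asked, in the order asked, and still so for the second after the job is handed in, with the robot touching nothing.
It also fails if it takes over 43 s, if anything falls off the work surface, if the arm or the gripper's body presses on something with over 40 N, if the wrist force passes 120 N, or if a joint passes its speed limit or range.

## Working session

There is one attempt and no reset: what is moved stays moved. The work goes in short steps, each a Python script; the robot and the scene stay as the last script left them, time stands still between calls to the robot, and variables do not carry over. Pictures are saved under pics/ and viewed, about 8 in all and at most 12, crops included, and the job is handed in when it is done.

```bash
mkdir -p pics; ls; python3 - <<'E'
from workcell import *
import cv2,numpy as np
for n in ("top","side"):
    im=read_camera(n); cv2.imwrite(f"pics/{n}0.png",cv2.cvtColor(im,cv2.COLOR_RGB2BGR))
    c=calibration(n); print(n,{k:np.round(v,4).tolist() for k,v in c.items()})
print(current_time_s())
E
```

```text
pics
top {'fx': 521.323, 'fy': 521.323, 'cx': 322.6459, 'cy': 244.9209, 'k1': -0.1313, 'R': [[0.0055, -1.0, 0.0062], [-0.9876, -0.0064, -0.1567], [0.1567, -0.0053, -0.9876]], 't': [-0.002, 0.5629, 0.9912]}
side {'fx': 591.6694, 'fy': 591.6694, 'cx': 322.3784, 'cy': 243.841, 'k1': -0.0381, 'R': [[-0.6563, -0.7544, 0.0147], [-0.5975, 0.5076, -0.6207], [0.4608, -0.4162, -0.7839]], 't': [0.3603, 0.394, 0.8608]}
0.1
```

View pics/top0.png

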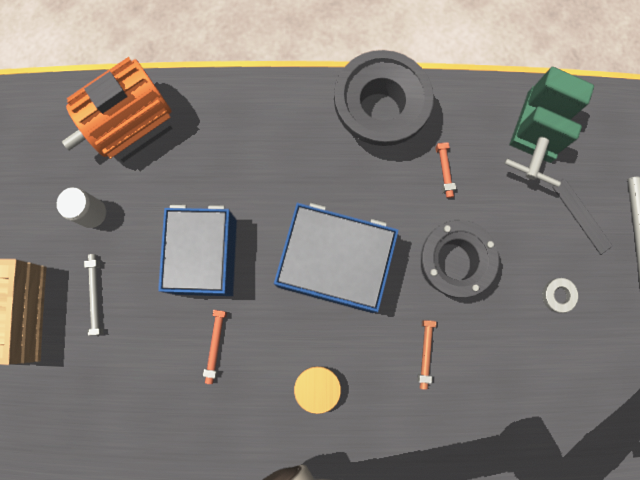

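The top view shows the wide box in the middle (lid corners about (303,207), (396,232), (377,308), (278,283)), hinges on the far side. The narrow box is on the left at (197,250), the housing on the right at (460,260), and a yellow disc in front at (318,390).

```bash
cat > h.py <<'E'
import cv2,numpy as np
from workcell import *
def pix2plane(n,uv,z,c=None):
    c=c or calibration(n); K=np.array([[c["fx"],0,c["cx"]],[0,c["fy"],c["cy"]],[0,0,1.]])
    p=cv2.undistortPoints(np.float64(uv).reshape(-1,1,2),K,np.array([c["k1"],0,0,0.])).reshape(-1,2)
    R=np.array(c["R"]);t=np.array(c["t"]);C=-R.T@t
    d=np.c_[p,np.ones(len(p))]@R
    return C+d*((z-C[2])/d[:,2])[:,None]
def save(n,f): 
    im=read_camera(n); cv2.imwrite(f,im[:,:,::-1]); return im
E
python3 - <<'E'
from h import *
im=cv2.imread("pics/top0.png"); hsv=cv2.cvtColor(im,cv2.COLOR_BGR2HSV)
b=cv2.inRange(hsv,(100,120,40),(125,255,255))
cs,h=cv2.findContours(b,cv2.RETR_CCOMP,cv2.CHAIN_APPROX_NONE)
for c,hh in zip(cs,h[0]):
    if cv2.contourArea(c)<800: continue
    r=cv2.minAreaRect(c); P=pix2plane("top",cv2.boxPoints(r),0.1)
    print("hole" if hh[3]>=0 else "outer",cv2.contourArea(c),np.round(r[0]),np.round(P,4).tolist(),"sides",np.round(np.linalg.norm(np.diff(P,axis=0),axis=1),4), "ctr",P.mean(0).round(4))
E
```

```text
outer 5958.0 [197. 251.] [[0.4624, 0.3089, 0.1], [0.628, 0.3095, 0.1], [0.6212, 0.167, 0.1], [0.4573, 0.17, 0.1]] sides [0.1656 0.1426 0.1639] ctr [0.5422 0.2389 0.1   ]
hole 4860.5 [194. 250.] [[0.4686, 0.3054, 0.1], [0.6239, 0.3081, 0.1], [0.6197, 0.1851, 0.1], [0.4658, 0.1853, 0.1]] sides [0.1553 0.1231 0.1539] ctr [0.5445 0.246  0.1   ]
outer 8917.0 [336. 258.] [[0.4779, 0.0935, 0.1], [0.6362, 0.0541, 0.1], [0.5834, -0.1433, 0.1], [0.4272, -0.0993, 0.1]] sides [0.1632 0.2043 0.1623] ctr [ 0.5312 -0.0238  0.1   ]
hole 8145.0 [336. 257.] [[0.4829, 0.0885, 0.1], [0.6327, 0.0518, 0.1], [0.5825, -0.1385, 0.1], [0.4347, -0.0976, 0.1]] sides [0.1542 0.1968 0.1534] ctr [ 0.5332 -0.0239  0.1   ]
```

View pics/side0.png

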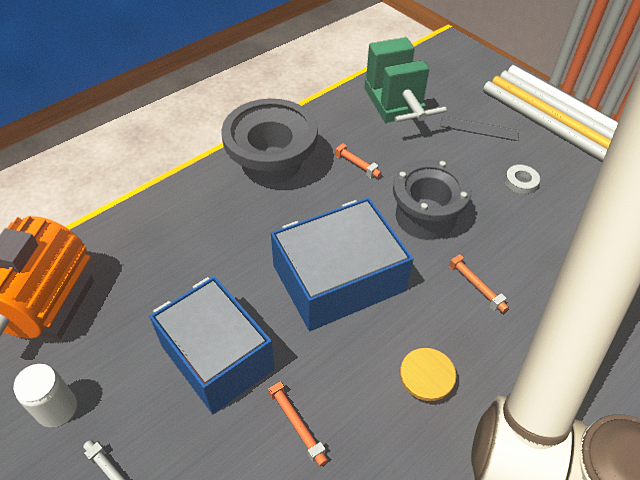

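The side view confirms this: lid shut and flush, and the yellow disc is flat and low. The wide lid's edge is at about (0.463,-0.006) and its hinge at (0.604,-0.042). Next I check that the push and swing poses are reachable.

```bash
cat >> h.py <<'E'
ctr=np.array([.5332,-.0239,0]); yaw=-0.256
f=np.array([np.cos(yaw),np.sin(yaw),0]); up=np.array([0,0,1.]); s=np.cross(up,f)
H=ctr+.073*f+.097*up
def ori(phi,sg=1):
    z=f*np.cos(phi)-up*np.sin(phi); y=sg*s; return np.c_[np.cross(y,z),y,z]
def tcp(th,d=.035,g=.018):
    return H+(.146-d)*(-f*np.cos(th)+up*np.sin(th))-g*(up*np.cos(th)+f*np.sin(th))
push=H+3e-3*up-(.146-.017)*f
E
python3 - <<'E'
from h import *
print(push,H)
for sg in (1,-1):
    print("push",sg,solve_ik(push+.01*up,ori(np.pi/2,sg)),solve_ik(push+.08*up,ori(np.pi/2,sg)))
    for th in (.45,.6,.8,1.,1.3,1.6,1.75):
        row=[]
        for dphi in (0,.2,.4,.6):
            q=solve_ik(tcp(th),ori(th+dphi,sg)); row.append(None if q is None else np.round(q,2).tolist())
        print(sg,th,row)
E
```

```text
[ 0.47902501 -0.00972008  0.1       ] [ 0.60382097 -0.04238455  0.097     ]
push 1 [ 0.31975228  0.27264171 -0.50832913  0.         -0.78982549 -2.1465486 ] [ 0.31975228  0.18443758 -0.41571423  0.         -0.97064452 -2.1465486 ]
1 0.45 [None, [-0.43, 0.19, -0.99, -2.87, -0.54, 1.44], None, None]
1 0.6 [[-0.43, 0.17, -0.99, -2.87, -0.57, 1.44], None, None, [0.34, 0.12, -0.87, 0.67, -0.34, -2.78]]
1 0.8 [None, None, [0.36, 0.11, -0.79, 0.55, -0.41, -2.66], [0.33, 0.19, -0.52, 0.14, -0.72, -2.26]]
1 1.0 [None, [0.35, 0.12, -0.72, 0.47, -0.47, -2.57], [0.31, 0.19, -0.46, 0.13, -0.77, -2.23], [0.25, 0.29, -0.27, -0.02, -1.04, -2.07]]
1 1.3 [[0.31, 0.18, -0.48, 0.23, -0.69, -2.29], [0.25, 0.27, -0.27, 0.04, -0.97, -2.1], [0.2, 0.36, -0.09, -0.06, -1.23, -2.01], [0.16, 0.47, 0.07, -0.13, -1.47, -1.95]]
1 1.6 [[0.2, 0.36, -0.09, -0.01, -1.15, -2.02], [0.16, 0.46, 0.08, -0.09, -1.41, -1.96], [0.12, 0.57, 0.24, -0.16, -1.65, -1.93], [0.1, 0.67, 0.39, -0.21, -1.87, -1.93]]
1 1.75 [[0.16, 0.46, 0.09, -0.07, -1.36, -1.96], [0.12, 0.57, 0.25, -0.14, -1.61, -1.93], [0.1, 0.68, 0.41, -0.2, -1.85, 
[... 462 characters left out ...]
79, 0.55, -0.41, 0.48], [0.33, 0.19, -0.52, 0.14, -0.72, 0.88]]
-1 1.0 [None, [0.35, 0.12, -0.72, 0.47, -0.47, 0.57], [0.31, 0.19, -0.46, 0.13, -0.77, 0.91], [0.25, 0.29, -0.27, -0.02, -1.04, 1.07]]
-1 1.3 [[0.31, 0.18, -0.48, 0.23, -0.69, 0.85], [0.25, 0.27, -0.27, 0.04, -0.97, 1.04], [0.2, 0.36, -0.09, -0.06, -1.23, 1.14], [0.16, 0.47, 0.07, -0.13, -1.47, 1.19]]
-1 1.6 [[0.2, 0.36, -0.09, -0.01, -1.15, 1.12], [0.16, 0.46, 0.08, -0.09, -1.41, 1.18], [0.12, 0.57, 0.24, -0.16, -1.65, 1.21], [0.1, 0.67, 0.39, -0.21, -1.87, 1.22]]
-1 1.75 [[0.16, 0.46, 0.09, -0.07, -1.36, 1.18], [0.12, 0.57, 0.25, -0.14, -1.61, 1.21], [0.1, 0.68, 0.41, -0.2, -1.85, 1.22], [0.07, 0.78, 0.55, -0.26, -2.07, 1.21]]
```

```bash
cat >> h.py <<'E'
def hook(th,phi,L=.03,w=.011,back=0):
    E=H+.146*(-f*np.cos(th)+up*np.sin(th))-.003*(up*np.cos(th)+f*np.sin(th))
    return E+L*(f*np.cos(phi)-up*np.sin(phi))-w*(f*np.sin(phi)+up*np.cos(phi))-back*f
E
python3 - <<'E'
from h import *
for th,b in ((.5,.05),(.5,.03),(.5,0),(.65,0),(.8,0),(1.,0),(1.2,0),(1.4,0),(1.6,0),(1.8,0)):
    print(th,b)
    for phi in (.9,1.0,1.1,1.2,1.3,1.4,1.57,1.7,1.85):
        q=solve_ik(hook(th,phi,back=b),ori(phi,-1))
        if q is not None and abs(q[3])<1: print("   ",phi,np.round(q,2).tolist())
E
```

```text
0.5 0.05
    1.3 [0.49, 0.04, -0.92, 0.43, -0.45, 0.45]
    1.4 [0.48, 0.07, -0.78, 0.2, -0.6, 0.68]
    1.57 [0.41, 0.14, -0.61, 0.0, -0.82, 0.91]
    1.7 [0.35, 0.2, -0.5, -0.09, -0.98, 1.02]
    1.85 [0.3, 0.27, -0.4, -0.16, -1.15, 1.1]
0.5 0.03
    1.2 [0.37, 0.04, -1.04, 0.87, -0.28, 0.12]
    1.3 [0.46, 0.07, -0.87, 0.41, -0.45, 0.5]
    1.4 [0.44, 0.11, -0.74, 0.19, -0.6, 0.72]
    1.57 [0.37, 0.17, -0.57, 0.0, -0.83, 0.94]
    1.7 [0.33, 0.23, -0.46, -0.09, -0.99, 1.04]
    1.85 [0.28, 0.3, -0.36, -0.15, -1.16, 1.11]
0.5 0
    1.2 [0.34, 0.09, -0.98, 0.83, -0.28, 0.2]
    1.3 [0.41, 0.12, -0.8, 0.38, -0.46, 0.58]
    1.4 [0.39, 0.16, -0.67, 0.18, -0.61, 0.78]
    1.57 [0.33, 0.22, -0.5, 0.0, -0.84, 0.98]
    1.7 [0.29, 0.28, -0.4, -0.08, -1.01, 1.07]
    1.85 [0.25, 0.34, -0.29, -0.14, -1.19, 1.14]
0.65 0
    1.2 [0.37, 0.08, -0.89, 0.65, -0.36, 0.36]
    1.3 [0.4, 0.12, -0.74, 0.33, -0.52, 0.65]
    1.4 [0.37, 0.15, -0.62, 0.16, -0.67, 0.82]
    1.57 [0.32, 0.22, -0.45, 0.0, -0.9, 0.99]
    1.7 [0.28, 0.27, -0.35, -0.08, -1.06, 1.08]
    1.85 [0.24, 0.34, -0.24, -0.14, -1.24
[... 1253 characters left out ...]
[0.17, 0.43, 0.05, -0.12, -1.45, 1.17]
1.6 0
    1.1 [0.26, 0.18, -0.62, 0.58, -0.42, 0.56]
    1.2 [0.27, 0.21, -0.47, 0.33, -0.59, 0.79]
    1.3 [0.26, 0.24, -0.35, 0.2, -0.75, 0.93]
    1.4 [0.24, 0.28, -0.25, 0.1, -0.89, 1.01]
    1.57 [0.2, 0.35, -0.1, 0.0, -1.13, 1.11]
    1.7 [0.18, 0.41, 0.01, -0.06, -1.3, 1.15]
    1.85 [0.15, 0.48, 0.13, -0.11, -1.48, 1.19]
1.8 0
    1.1 [0.24, 0.23, -0.55, 0.55, -0.43, 0.62]
    1.2 [0.25, 0.26, -0.4, 0.31, -0.6, 0.83]
    1.3 [0.23, 0.29, -0.29, 0.18, -0.76, 0.96]
    1.4 [0.22, 0.33, -0.18, 0.1, -0.91, 1.04]
    1.57 [0.18, 0.4, -0.03, 0.0, -1.15, 1.13]
    1.7 [0.16, 0.46, 0.08, -0.05, -1.32, 1.17]
    1.85 [0.14, 0.53, 0.21, -0.11, -1.51, 1.2]
```

```bash
python3 - <<'E'
from h import *
command_gripper(0.0)
V=ori(np.pi/2,-1)
move_ptp(push+.13*up,V); movel(push+.006*up,.12)
f0=np.array(current_force()); print(current_time_s(),f0)
for k in range(12):
    p=push+(.003-.0013*k)*up
    movel(p,.02); F=np.array(current_force())-f0
    print(np.round(current_tool_pos()[2]*1e3,1),F.round(1))
    if F[2]>9: break
wait(.1)
movel(push+.12*up,.2); wait(.3)
print(current_time_s(),current_tool_pos(),np.array(current_force())-f0)
movel(push+.12*up-.07*f,.2)
save("top","pics/top1.png");save("side","pics/side1.png")
E
python3 -c "
import cv2;a=cv2.imread('pics/top1.png')[150:400,120:520];b=cv2.imread('pics/side1.png')[150:400,120:520]
cv2.imwrite('pics/c1.png',cv2.hconcat([a,b]))"
```

```text
4.4167 [0.43043688 0.47371534 0.1534188 ]
103.2 [ 0.8 -0.7 -0.1]
101.7 [-0.8  0.4  0.7]
100.3 [-0.5 -0.6 -0.1]
99.2 [ 0.1 -0.6  2.1]
97.9 [-1.  -0.4  1.6]
96.5 [-0.  -0.4  2.2]
95.2 [ 0.9 -0.4  1.3]
93.8 [ 1.8 -1.9  1.5]
92.1 [-1.3  0.  -0.2]
91.6 [-3.3 -0.3  6.1]
90.7 [-3.5  0.5  8.9]
89.9 [-5.2  0.4 12.1]
8.675 [ 0.4786748  -0.00980748  0.2190596 ] [-0.87516337 -0.90635978 -0.81686653]
```

View pics/c1.png

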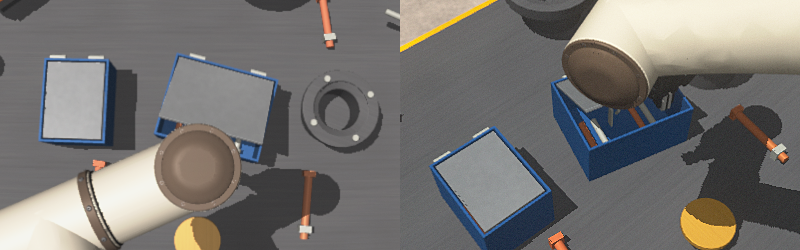

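Ajar view: the wide lid has popped up, with the open gap at its front edge showing the inside. The narrow lid is still flush. Now I hook under the edge and swing it back.

```bash
python3 - <<'E'
from h import *
L=.035
movel(hook(.5,1.3,L,back=.05),.15,ori(1.3,-1))
f0=np.array(current_force()); print(current_time_s())
movel(hook(.5,1.3,L),.08)
F=np.array(current_force())-f0; print("contact",F.round(1))
for th in np.arange(.65,1.81,.15):
    phi=max(1.3,th+.03)
    movel(hook(th,phi,L),.1,ori(phi,-1))
    F=np.array(current_force())-f0; print(round(th,2),F.round(1),round(current_time_s(),2))
    if np.linalg.norm(F)>20: break
E
```

```text
10.1833
contact [ 0.4 -0.8 -0.1]
0.65 [-0.1  1.4  0. ] 11.32
0.8 [-0.9 -0.5 -0.4] 11.69
0.95 [-0.5 -0.4 -1.3] 12.06
1.1 [ 0.3 -0.1 -0.5] 12.43
1.25 [-0.6 -0.6 -0. ] 12.79
1.4 [-0.5 -1.2  0.1] 13.12
1.55 [ 0.2 -0.6 -1.6] 13.45
1.7 [ 1.7 -0.9 -0.7] 13.77
```

```bash
python3 - <<'E'
from h import *
a=save("top","pics/top2.png");b=save("side","pics/side2.png")
cv2.imwrite("pics/c2.png",cv2.hconcat([a[100:400,120:520],b[100:400,170:570]])[:,:,::-1])
E
```

```text
(no output)
```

View pics/c2.png

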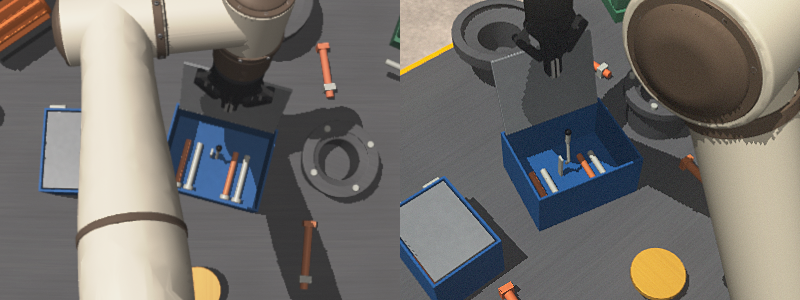

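The lid is swung up and leaning back behind the fingers; the narrow box is still shut. I'll nudge it a bit further, withdraw toward the robot, clear the view and check.

```bash
python3 - <<'E'
from h import *
L=.035
movel(hook(1.82,1.85,L),.08,ori(1.85,-1)); print(np.round(current_force(),1))
movel(hook(1.82,1.85,L,back=.08),.12)
p=np.array(current_tool_pos()); movel(np.r_[p[:2]-.05*f[:2],.32],.2,ori(np.pi/2,-1))
q=np.array(current_q()); q[0]=-.9; movej(q); wait(.5)
print(current_time_s(),current_tool_pos())
a=save("top","pics/top3.png");b=save("side","pics/side3.png")
cv2.imwrite("pics/c3.png",cv2.hconcat([a[100:400,120:520],b[100:400,120:520]])[:,:,::-1])
E
```

```text
[-0.1 -0.1 -0.6]
18.2667 [ 0.16380338 -0.46285004  0.3188929 ]
```

View pics/c3.png

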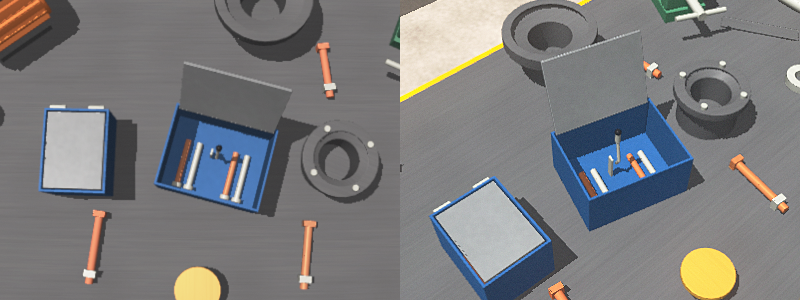

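The lid stands open on its own, leaning back past upright. The narrow box is shut and the arm is clear.

```bash
python3 - <<'E'
from h import *
P=pix2plane("top",[[304,162],[411,189]],.097+.146*np.sin(1.9)); print("edge behind hinge (expect .047):",((P-H)@f).round(3))
hand_in()
E
```

```text
edge behind hinge (expect .047): [0.047 0.048]
the job is handed in; nothing more can be done
```

The wide box is open and its lid stays back by itself. The narrow box was never touched. I handed the job in at about 18 s on the robot's clock.

- **Push:** I pressed the lid with closed fingers 17 mm inside its free edge. It gave at about 2 N, reached the firm stop, and I stopped at 12 N. On release it popped up ajar.
- **Swing:** I hooked the fingers under the free edge, followed its arc to about 1.8 rad, then withdrew toward the robot and moved the arm clear.
- **Last checks:** The last top and side pictures show the lid standing open, the narrow lid flush and nothing else disturbed. The top view puts the free edge 47–48 mm behind the hinge, against 47 mm expected at the 1.9 rad stop.

The force readings during the swing stayed within sensor noise, so I confirmed it from the pictures alone. No check failed or disagreed.

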